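# Slide a painted panel out over the edge of the drying riser

### The job

Push the blue painted panel with your fingertips along the plywood riser towards its far edge, until just its bare white margin sticks out, square to the riser, with the line where the blue paint begins right over the riser's edge, ready for a clip to be put on. Keep the panel lying flat on the riser all the time, do not pick it up or tip it. Leave it there, and leave the orange panel, the paint pot, the cup and the clip where they are.

Things in the scene. Friction and masses are not known exactly. Their poses are not given: they have to be found in the camera images.
- riser: Plywood drying riser, a low bench fixed to the table: 260 mm along its x, 400 mm along its y, flat top 60 mm above the table. Origin at the centre of its underside, on the table; its x axis points across it from the side near the robot to the far edge, its y axis runs along that edge, z up. It stands at a different place and yaw (up to about 0.3 rad) each time.
- riser_edge (a point): Middle of the riser's far top edge: 130 mm along x from the riser's origin and 60 mm up. Axes as the riser's: the edge runs along y, x points outward over the drop.
- blue_panel: The blue painted panel, a rigid loose board 120 mm along its x, 110 mm along its y, 8 mm thick, about 0.1 kg, lying on the riser. Origin at the centre of its underside. Its x axis points to the edge with the white margin: that edge lies 60 mm along +x, the blue edge nearer the robot 60 mm along -x. The top is white for the last 40 mm on the +x side and blue on the other 80 mm. It starts wholly on the riser, up to about 0.2 rad out of square, on the left or right half.
- paint_line (a point): Middle of the line on the blue panel's top where the blue paint meets the white margin: 20 mm along +x from the panel's origin, 8 mm up. Axes as the panel's; the line runs along y.
- orange_panel: The orange panel, same build and size as the blue one (120 x 110 x 8 mm), loose, on the other half of the riser. To be left alone. Origin at the centre of its underside, x to its white margin.
- paint_pot: White paint pot with a blue cap, 42 mm across and 42 mm high, loose, standing on the riser between the panels on the side near the robot. To be left alone. Origin at the centre of its underside.
- water_cup: Yellow plastic cup, 72 mm across at the rim, 80 mm high, loose, standing on the table beyond one short side of the riser. To be left alone. Origin at the centre of its underside.
- clip: Black bulldog clip with a steel wire handle, about 60 x 50 mm and 22 mm high, loose, lying on the table beyond the other short side of the riser. To be left alone. Origin under its jaw.

How it is judged:
By the outcome, as a careful person would: the job done as asked, in the order asked, and still so for the second after the job is handed in, with the robot touching nothing.
It also fails if it takes over 35 s, if anything falls off the work surface, if the arm or the gripper's body presses on something with over 40 N, if the wrist force passes 120 N, or if a joint passes its speed limit or range.

### The arm

A 6-joint arm with a two-finger parallel gripper is mounted at the origin on the work surface. World frame = base frame: x ahead of the robot, y to its left, z up, the work surface at z = 0. Lengths are in m, angles in degrees, forces in N, time in s.
With the tool pointing down it reaches from about 0.375 to 0.9 m from the base axis. Payload 3.1 kg.
Tool frame: the origin (TCP) lies on the centre line of the jaws, within the pads' length; the fingertips stand 25 mm ahead of it and the grasp point (between the pads) lies 6 mm ahead of it; z points along the fingers, y is the line along which they close (so a half turn about z gives the same grasp; the last joint's range is limited). The gripper opens to 87 mm and grips with 3 to 60 N. Pads are 19 mm wide; open, the fingers measure 117 mm over their backs; the gripper's body (75 mm by 190 mm) begins 51 mm behind the grasp point.
Start: joints at [60.247, 30.224, 82.088, -0, 67.689, -10.227], TCP at [0.209, 0.589, 0.211] pointing down, gripper open.
Joint ranges: [-176.69, 176.69], [-43.24, 126.21], [12.49, 139.97], [-82, 262], [0, 151.66], [-163.58, 163.58]. Speed limits (degrees/s): [159.86, 159.86, 180, 180, 180, 180].

### API

Orientations are given as a 3x3 rotation matrix whose columns are the frame's x, y, z axes.
In Python, from rig import * gives the robot as it stands.
- The arm moves only by the tool step_arm, never from a script. Its argument "steps" is a list of rows, each a list of 7 numbers: the shift along the tool's x, y, z normalised to -1 to 1, where 1 is 0.3 m, then the turn, a rotation vector about the tool's x, y, z normalised to -1 to 1, where 1 is 45 degrees, then the gripper's target within -1 to 1 (shut at 1, half-way at 0, fully open at -1). A call has 1 to 8 rows; each row is the pose to reach, as a shift and turn from the pose commanded when the call began, along the tool's axes at that moment; what a row does not reach only later rows make up. A row lasts 1/12 s, in which the tool goes at most 41.7 mm and 7.16 degrees, less where a joint would pass 70% of its speed; a pose out of reach is approached as far as the arm can. A call with a number of a shift or a turn outside -1 to 1 is refused whole. A call with a gripper value outside its range is refused whole. The fingers move at their own pace and stop on an object; the grip force is fixed at half the most. Time passes only in rows, so rows that repeat a pose let the fingers close. It gives the time, the measured TCP pose, the force, the opening and the grip force at its end, in the units of the state.
- read_state(): the state, without advancing time (a new reading comes with each control period).
- capture(name): name is "scene" or "side" or "wrist"; returns a dict with "image" (400x640x3 uint8, red, green, blue), "vertical_fov" (degrees; the focal length in pixels is half the picture's height over the tangent of half this angle, whatever the lens; pixels are square), "cx", "cy" (the principal point, pixels), "world_from_camera" (4x4, takes a point from camera to world coordinates); the wrist camera has in their place "T_tool_cam" (4x4, takes a point from camera to tool coordinates, whose origin is the TCP and whose axes are the flange's). Camera axes: x right, y down, z forward; pixel columns grow to the right and rows downward; lengths in m; the calibration is good to about 2 mm. A picture is of the moment at which its call begins: read the wrist's pose just before it. There is no depth.
- hand_in(): hands the job in; it is judged then, once.
The state is a dict: "time_s": time; "joint_positions": joint angles; "qvel": joint speeds; "tau": joint torques, N m; "position": TCP position; "tcp_rot": TCP orientation; "force": force on the tool from outside, world axes, zero at the start; "moment": the same for the moment, N m; "opening": opening from 0.0 (shut) to 1.0 (fully open); "grasp_force": force on a finger pad.
Only numpy, scipy, OpenCV 4.12 (cv2) and the standard library are available. Lean on these libraries where they do the work, as an engineer would, in place of code of your own. Each camera call takes 0.05 s, during which the arm holds its last target. There are 200 camera calls.

## Working session

There is one attempt and no reset: what is moved stays moved. The work goes in short steps, Python scripts to look and compute and a tool call to move; the robot and the scene stay as the last step left them, time stands still between calls to the robot, and variables do not carry over. Pictures are saved under pics/ and viewed, at most 10 in all, crops included, and the job is handed in when it is done.

Besides the shell and the picture viewer there is one more tool, called after ">>>" by a JSON object that holds its "fn" and its "kwargs", one argument or row to a line. step_arm: Moves the arm, as the interface text tells. Scaled input: -1 to 1 covers 0.3 m each way for a shift and 45 degrees each way for a turn. Its arguments: {"type":"object","properties":{"steps":{"type":"array"}},"required":["steps"]}

```bash
mkdir -p pics; cat > h.py <<'E'
from rig import *
import numpy as np, cv2
def snap(cam,fn):
    s=read_state(); c=capture(cam); im=c["image"]; cv2.imwrite("pics/"+fn+".png",im[:,:,::-1])
    if cam=="wrist":
        T=np.eye(4);T[:3,:3]=s["tcp_rot"];T[:3,3]=s["position"];M=T@np.array(c["T_tool_cam"])
    else: M=np.array(c["world_from_camera"])
    f=200/np.tan(np.radians(c["vertical_fov"])/2)
    np.savez("pics/"+fn+".npz",M=M,f=f,cx=c["cx"],cy=c["cy"]); return im
def ray(fn,px,z):
    d=np.load("pics/"+fn+".npz");M=d["M"];px=np.atleast_2d(px).astype(float)
    r=np.c_[(px[:,0]-d["cx"])/d["f"],(px[:,1]-d["cy"])/d["f"],np.ones(len(px))]@M[:3,:3].T
    o=M[:3,3]; return o+r*((z-o[2])/r[:,2])[:,None]
def proj(fn,P):
    d=np.load("pics/"+fn+".npz");M=np.linalg.inv(d["M"]);p=np.atleast_2d(P)@M[:3,:3].T+M[:3,3]
    return p[:,:2]/p[:,2:]*d["f"]+[d["cx"],d["cy"]]
E
python3 - <<'E'
from h import *
for c in ["scene","side","wrist"]:
    snap(c,c+"0"); d=np.load(f"pics/{c}0.npz"); print(c,d["f"],d["M"].round(3).tolist())
s=read_state();print(s["position"],s["tcp_rot"],s["time_s"])
a=[cv2.imread(f"pics/{c}0.png") for c in ["scene","side"]]
E
```

```text
scene 478.13554110464315 [[0.566, 0.58, -0.585, 1.256], [0.824, -0.392, 0.408, -0.386], [0.007, -0.714, -0.701, 0.824], [0.0, 0.0, 0.0, 1.0]]
side 390.8984863410259 [[0.911, -0.181, 0.37, 0.236], [-0.412, -0.424, 0.806, -0.781], [0.011, -0.887, -0.461, 0.566], [0.0, 0.0, 0.0, 1.0]]
wrist 352.10887492947535 [[0.334, 0.899, 0.284, 0.129], [0.943, -0.318, -0.102, 0.617], [-0.002, 0.301, -0.953, 0.384], [0.0, 0.0, 0.0, 1.0]]
[0.20859818 0.58854552 0.21028739] [[-9.42497764e-01  3.34211531e-01 -7.85185624e-04]
 [ 3.34212363e-01  9.42496638e-01 -1.47786932e-03]
 [ 2.46113843e-04 -1.65530727e-03 -9.99998600e-01]] 0.15
```

View pics/scene0.png

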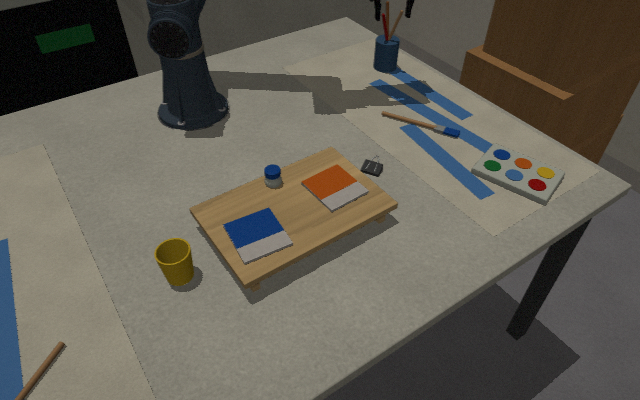

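View pics/side0.png

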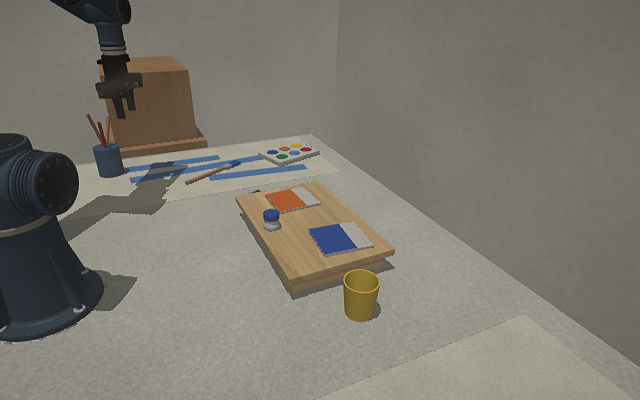

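The scene view shows the riser with corners near (191,211), (334,150), (397,205) and (247,272). The blue panel is near (258,233), with the orange panel, pot, cup and clip clear of it. I'll enlarge both views.

```bash
python3 - <<'E'
import cv2
for n,(x,y,w,h,k) in {"scene":(185,145,220,145,3.6),"side":(230,175,170,120,4.6)}.items():
    a=cv2.imread(f"pics/{n}0.png")[y:y+h,x:x+w]
    cv2.imwrite(f"pics/{n}0c.png",cv2.convertScaleAbs(cv2.resize(a,None,fx=k,fy=k,interpolation=cv2.INTER_CUBIC),alpha=1.3))
E
```

```text
(no output)
```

View pics/scene0c.png

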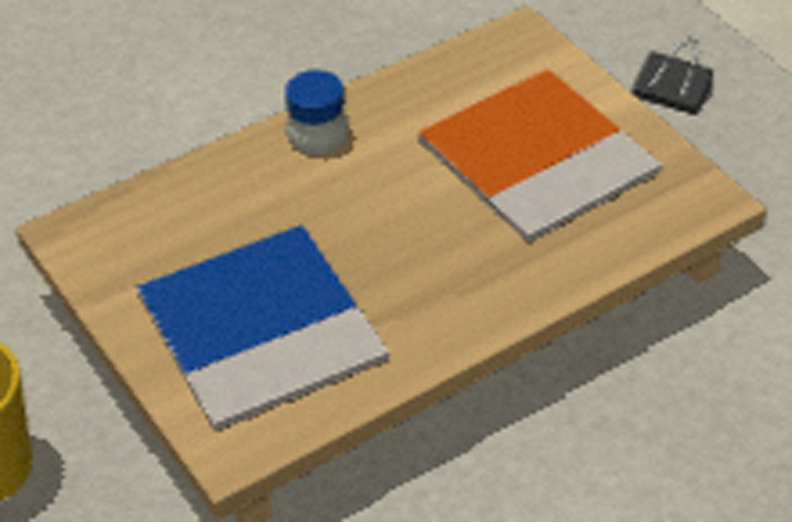

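View pics/side0c.png

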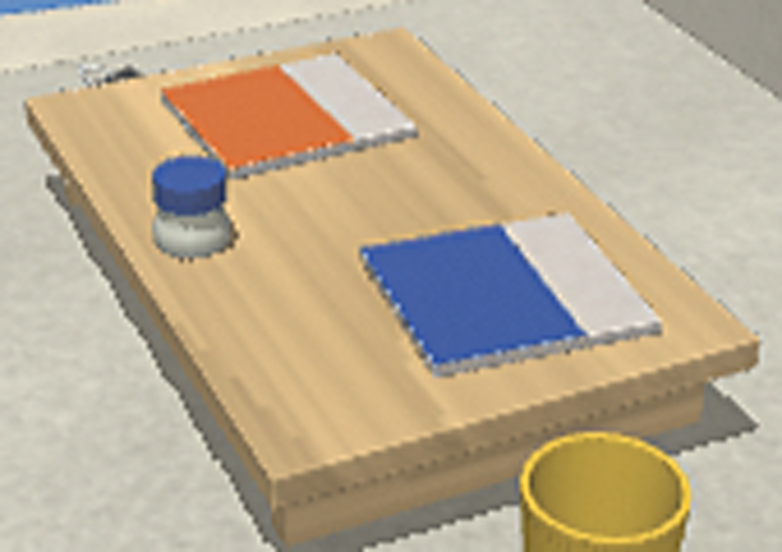

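In the scene crop, the riser corners are at (18,230), (528,8), (765,212) and (220,505), and the blue panel's corners at (138,287), (303,228), (388,355) and (218,427). I'll fit the poses from both views.

```bash
cat >> h.py <<'E'
from scipy.optimize import least_squares
def fit(model,z,obs,x0):
    # model Nx2 body points, obs: list of (fn, Nx2 pixels)
    m=np.array(model,float)
    def P(q):
        c,s=np.cos(q[2]),np.sin(q[2]);return np.c_[m@np.array([[c,s],[-s,c]])+q[:2],np.full(len(m),z)]
    def r(q): return np.concatenate([(proj(f,P(q))-o).ravel() for f,o in obs])
    s=least_squares(r,x0); return s.x,s.fun.reshape(-1,2)
E
python3 - <<'E'
from h import *
S=lambda p:np.array(p)/3.6+[185,145]
D=lambda p:np.array(p)/4.6+[230,175]
R=[(-.13,-.2),(-.13,.2),(.13,.2),(.13,-.2)]
B=[(-.06,-.055),(-.06,.055),(.06,.055),(.06,-.055),(.02,-.055),(.02,.055)]
# order: robot-side; +y is left
rs=S([(18,230),(528,8),(765,212),(220,505)]); rd=D([(272,480),(25,100),(404,30),(758,345)])
bs=S([(138,287),(303,228),(388,355),(218,427),(188,373),(357,310)])
bd=D([(437,365),(360,248),(570,215),(660,325),(585,335),(505,225)])
os_=S([(420,134),(548,70),(660,168),(530,240),(490,195),(617,132)])
for n,m,z,a,b in [("riser",R,.06,rs,rd),("blue",B,.068,bs,bd)]:
    print(n,ray("scene0",a,z)[:,:2].round(3).tolist(),ray("side0",b,z)[:,:2].round(3).tolist())
    for o in ([("scene0",a)],[("side0",b)],[("scene0",a),("side0",b)]):
        q,r=fit(m,z,o,[.6,0,0]);print(q.round(4),abs(r).max().round(2))
    print(r.round(2).tolist())
    if n=="riser": qr=q
print("orange",fit(B,.068,[("scene0",os_)],[.6,.1,0]))
c,s=np.cos(qr[2]),np.sin(qr[2])
print("blue in riser",np.array([[c,s],[-s,c]])@(q[:2]-qr[:2]),np.degrees(q[2]-qr[2]))
print("pot",ray("scene0",S([(315,90)]),.042+.06))
print(read_state()["time_s"])
E
```

```text
riser [[0.458, -0.197], [0.451, 0.199], [0.709, 0.202], [0.716, -0.192]] [[0.455, -0.202], [0.448, 0.193], [0.704, 0.193], [0.709, -0.202]]
[0.5829 0.004  0.0207] 1.49
[ 0.58   -0.0019  0.0126] 1.05
[0.5822 0.0027 0.017 ] 2.23
[[-1.42, -0.29], [-0.08, -0.73], [0.93, -0.48], [-1.78, 0.53], [-0.06, -0.8], [-0.41, -1.25], [-0.13, -1.74], [0.79, -2.23]]
blue [[0.552, -0.159], [0.564, -0.052], [0.682, -0.063], [0.674, -0.17], [0.63, -0.165], [0.642, -0.06]] [[0.553, -0.164], [0.562, -0.055], [0.679, -0.069], [0.667, -0.178], [0.629, -0.17], [0.642, -0.065]]
[ 0.6174 -0.1108 -0.0912] 1.23
[ 0.6155 -0.1159 -0.1039] 1.07
[ 0.6174 -0.1119 -0.0962] 1.85
[[-0.75, 0.36], [-0.03, -0.39], [0.15, -0.09], [-1.85, -0.19], [-0.92, 1.39], [0.44, -0.02], [-0.86, -0.74], [-0.13, -0.91], [-0.09, -1.54], [0.5, -1.67], [0.63, -0.72], [-0.82, -1.17]]
orange (array([0.58640756, 0.11168008, 0.04403766]), array([[-0.99967992, -0.17881257],
       [-0.11950863, -0.02871305],
       [ 0.57789526, -0.80478091],
       [-0.64644171, -0.87102065],
       [-0.26691027,  1.64615965],
       [ 1.49688116,  0.02846048]]))
blue in riser [ 0.0332294  -0.11523895] -6.4874751850382815
pot [[0.48940132 0.00262282 0.102     ]]
0.15
```

The two views agree, with the blue panel at about (33, −115) mm and −6.5° in the riser frame. It needs about +77 mm of push. I'll push its near edge with both open fingertips, which will also square it. First I move above a staging point: up, then across.

>>> {"fn": "step_arm", "kwargs": {
  "steps": [
    [0, 0, -0.2, 0, 0, 0, -1],
    [0, 0, -0.2, 0, 0, 0, -1],
    [-0.67, -0.74, -0.2, 0, 0, -0.45, -1],
    [-0.67, -0.74, -0.2, 0, 0, -0.45, -1],
    [-0.67, -0.74, -0.2, 0, 0, -0.45, -1],
    [-0.67, -0.74, -0.2, 0, 0, -0.45, -1],
    [-0.67, -0.74, -0.2, 0, 0, -0.45, -1],
    [-0.67, -0.74, -0.2, 0, 0, -0.45, -1]
  ]
}}

```text
time_s: 0.82
position: [0.3048, 0.3571, 0.2709]
tcp_rot: [[-1.0, -0.013, -0.0], [-0.013, 1.0, -0.0], [0.0, -0.0, -1.0]]
force: [0.8, -0.2, -0.6]
opening: 0.997
grasp_force: 0.0
```

>>> {"fn": "step_arm", "kwargs": {
  "steps": [
    [-0.4, -1, 0, 0, 0, 0, -0.3],
    [-0.4, -1, 0, 0, 0, 0, -0.3],
    [-0.4, -1, 0, 0, 0, 0, -0.3],
    [-0.4, -1, 0, 0, 0, 0, -0.3],
    [-0.4, -1, 0, 0, 0, 0, -0.3],
    [-0.4, -1, 0, 0, 0, 0, -0.3],
    [-0.4, -1, 0, 0, 0, 0, -0.3],
    [-0.4, -1, 0, 0, 0, 0, -0.3]
  ]
}}

```text
time_s: 1.48
position: [0.4295, 0.0576, 0.2712]
tcp_rot: [[-1.0, -0.011, 0.001], [-0.011, 1.0, -0.001], [-0.001, -0.001, -1.0]]
force: [0.3, 0.6, 0.6]
opening: 0.654
grasp_force: 0.0
```

>>> {"fn": "step_arm", "kwargs": {
  "steps": [
    [-0.2, -0.52, 0.2, 0, 0, 0, -0.3],
    [-0.2, -0.52, 0.2, 0, 0, 0, -0.3],
    [-0.2, -0.52, 0.2, 0, 0, 0, -0.3],
    [-0.2, -0.52, 0.2, 0, 0, 0, -0.3],
    [-0.2, -0.52, 0.2, 0, 0, 0, -0.3],
    [-0.2, -0.52, 0.2, 0, 0, 0, -0.3],
    [-0.2, -0.52, 0.2, 0, 0, 0, -0.3],
    [-0.2, -0.52, 0.2, 0, 0, 0, -0.3]
  ]
}}

```text
time_s: 2.15
position: [0.4896, -0.0932, 0.2112]
tcp_rot: [[-1.0, -0.013, -0.001], [-0.013, 1.0, 0.001], [0.001, 0.001, -1.0]]
force: [-0.7, 0.7, 0.1]
opening: 0.648
grasp_force: 0.0
```

```bash
python3 - <<'E'
from h import *
snap("wrist","w1");s=read_state();print(s["position"],s["tcp_rot"],s["opening"])
E
```

```text
[ 0.48979621 -0.09299384  0.2115016 ] [[-9.99897708e-01 -1.43001832e-02 -2.79729486e-04]
 [-1.43003435e-02  9.99897577e-01  5.79853356e-04]
 [ 2.71408826e-04  5.83794269e-04 -9.99999793e-01]] 0.6473458954348842
```

View pics/w1.png

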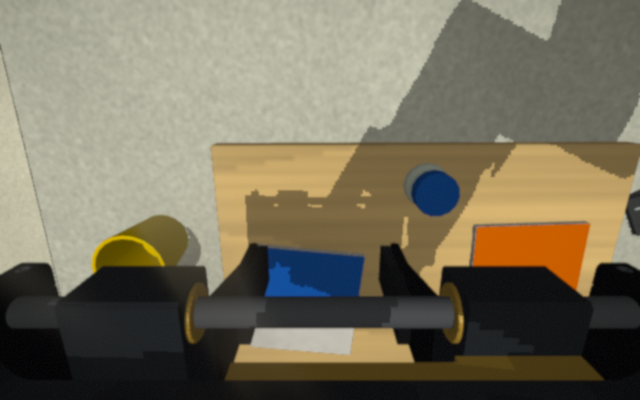

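The wrist view, with image up toward the robot, shows the riser's near edge from (211,145) to (637,143). The blue near corners are at (266,247) and (363,257), and the fingers hide the far side. I'll compare these with the fits.

```bash
python3 - <<'E'
from h import *
print(ray("w1",[(211,145),(637,143),(218,260)],.06).round(4))
print(ray("w1",[(266,247),(363,257)],.068).round(4), ray("w1",[(255,330),(352,330)],.068).round(4),ray("w1",[(250,345),(350,353)],.068).round(4))
print("exp",[proj("w1",p).round(0).tolist() for p in ([.4556,-.1995,.06],[.45,.2,.06],[.552,-.161,.068],[.563,-.052,.068])])
E
```

```text
[[ 0.4541 -0.1965  0.06  ]
 [ 0.447   0.195   0.06  ]
 [ 0.571  -0.199   0.06  ]]
[[ 0.5522 -0.1482  0.068 ]
 [ 0.5618 -0.0525  0.068 ]] [[ 0.6489 -0.1634  0.068 ]
 [ 0.6476 -0.0601  0.068 ]] [[ 0.6682 -0.1696  0.068 ]
 [ 0.6773 -0.0611  0.068 ]]
exp [[[208.0, 147.0]], [[641.0, 146.0]], [[253.0, 247.0]], [[363.0, 258.0]]]
```

>>> {"fn": "step_arm", "kwargs": {
  "steps": [
    [-0.09, -0.057, 0.1, 0, 0, -0.004, -0.3],
    [-0.09, -0.057, 0.2, 0, 0, -0.004, -0.3],
    [-0.09, -0.057, 0.3, 0, 0, -0.004, -0.3],
    [-0.09, -0.057, 0.38, 0, 0, -0.004, -0.3],
    [-0.09, -0.057, 0.39, 0, 0, -0.004, -0.3],
    [-0.09, -0.057, 0.4, 0, 0, -0.004, -0.3],
    [-0.09, -0.057, 0.405, 0, 0, -0.004, -0.3],
    [-0.09, -0.057, 0.405, 0, 0, -0.004, -0.3]
  ]
}}

```text
time_s: 2.87
position: [0.5188, -0.1113, 0.0911]
tcp_rot: [[-1.0, -0.017, 0.003], [-0.017, 1.0, -0.001], [-0.003, -0.001, -1.0]]
force: [0.5, -0.0, -0.5]
opening: 0.648
grasp_force: 0.0
```

```bash
python3 - <<'E'
from h import *
snap("side","s1");snap("scene","c1");s=read_state();print(s["position"],s["force"])
a=cv2.imread("pics/s1.png")[140:290,230:400];b=cv2.imread("pics/c1.png")[150:290,185:345]
A=cv2.resize(a,(400,353),interpolation=2);B=cv2.resize(b,(400,350),interpolation=2)
cv2.imwrite("pics/m1.png",cv2.convertScaleAbs(np.hstack([A[:350],B]),alpha=1.4))
E
```

```text
[ 0.51882718 -0.11162125  0.0911978 ] [-0.29388374 -0.06872947  0.75206469]
```

View pics/m1.png

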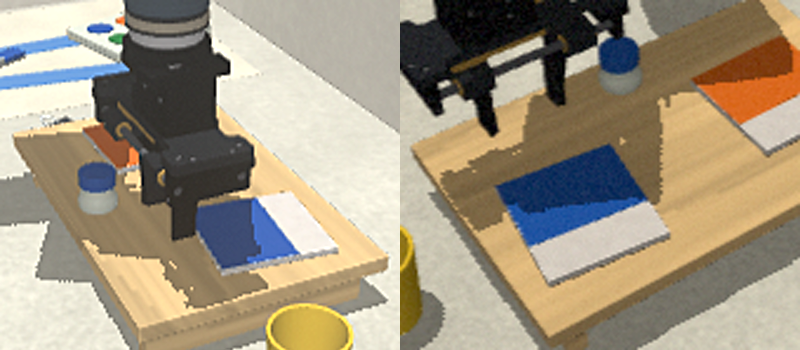

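The fingers are behind the panel's near edge and clear of the pot. I'll check where the tips are against both views.

```bash
python3 - <<'E'
from h import *
for z in(.06,.066,.09):print(z,ray("c1",[(185+90/2.5,150+135/2.5),(185+155/2.5,150+103/2.5)],z).round(3),ray("s1",[(230+183/2.353,140+238/2.353)],z).round(3))
for y in (-.155,-.07): print(proj("c1",[.5188,y,.066]),proj("s1",[.5188,y,.066]))
E
```

```text
0.06 [[ 0.483 -0.132  0.06 ]
 [ 0.478 -0.063  0.06 ]] [[ 0.544 -0.092  0.06 ]]
0.066 [[ 0.489 -0.134  0.066]
 [ 0.484 -0.066  0.066]] [[ 0.541 -0.1    0.066]]
0.09 [[ 0.513 -0.142  0.09 ]
 [ 0.509 -0.076  0.09 ]] [[ 0.526 -0.133  0.09 ]]
[[218.41464807 215.43569339]] [[308.88368945 256.55004474]]
[[252.44701296 200.5064838 ]] [[294.01809489 236.6102166 ]]
```

The tips read about 25 mm higher than the spec implies, so I'll look closer before going lower.

```bash
python3 - <<'E'
from h import *
b=cv2.imread("pics/c1.png")[160:240,190:290];a=cv2.imread("pics/s1.png")[195:275,265:365]
f=lambda i:cv2.resize((255*(i/255.)**.5).astype(np.uint8),(400,320),interpolation=cv2.INTER_NEAREST)
cv2.imwrite("pics/m2.png",np.hstack([f(a),f(b)]))
E
```

```text
(no output)
```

View pics/m2.png

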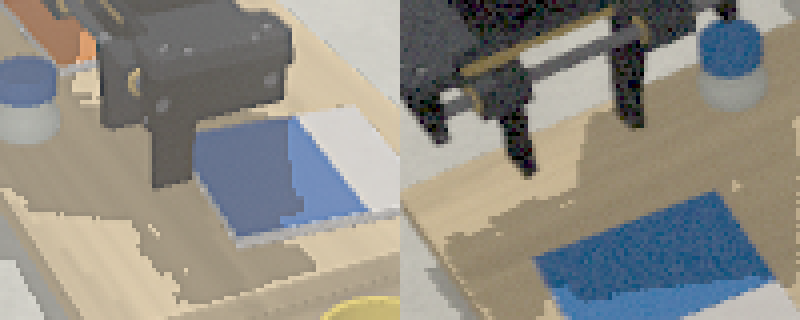

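>>> {"fn": "step_arm", "kwargs": {
  "steps": [
    [0, 0, 0.005, 0, 0, 0, -0.3],
    [0, 0, 0.01, 0, 0, 0, -0.3],
    [0, 0, 0.013, 0, 0, 0, -0.3],
    [0, 0, 0.013, 0, 0, 0, -0.3]
  ]
}}

```text
time_s: 3.3
position: [0.5177, -0.1115, 0.0857]
tcp_rot: [[-1.0, -0.016, -0.0], [-0.016, 1.0, 0.0], [0.0, 0.0, -1.0]]
force: [0.2, -0.7, -0.4]
opening: 0.65
grasp_force: 0.0
```

>>> {"fn": "step_arm", "kwargs": {
  "steps": [
    [0, 0, 0.004, 0, 0, 0, -0.3],
    [0, 0, 0.007, 0, 0, 0, -0.3],
    [0, 0, 0.007, 0, 0, 0, -0.3]
  ]
}}

```text
time_s: 3.55
position: [0.5176, -0.1114, 0.0833]
tcp_rot: [[-1.0, -0.016, -0.001], [-0.016, 1.0, 0.0], [0.0, 0.0, -1.0]]
force: [0.2, 0.7, 0.1]
opening: 0.648
grasp_force: 0.0
```

>>> {"fn": "step_arm", "kwargs": {
  "steps": [
    [0, 0, 0.004, 0, 0, 0, -0.3],
    [0, 0, 0.007, 0, 0, 0, -0.3],
    [0, 0, 0.007, 0, 0, 0, -0.3]
  ]
}}

```text
time_s: 3.8
position: [0.5176, -0.1114, 0.0812]
tcp_rot: [[-1.0, -0.016, -0.0], [-0.016, 1.0, 0.0], [0.0, 0.0, -1.0]]
force: [-0.1, 0.0, -0.5]
opening: 0.65
grasp_force: 0.0
```

At TCP z = 0.081 the tips should already be touching by the spec, but there is no contact. The pictures were right, so I'll keep going down in small steps.

>>> {"fn": "step_arm", "kwargs": {
  "steps": [
    [0, 0, 0.006, 0, 0, 0, -0.3],
    [0, 0, 0.013, 0, 0, 0, -0.3],
    [0, 0, 0.013, 0, 0, 0, -0.3]
  ]
}}

```text
time_s: 4.05
position: [0.5175, -0.1113, 0.0771]
tcp_rot: [[-1.0, -0.016, -0.001], [-0.016, 1.0, 0.0], [0.001, 0.0, -1.0]]
force: [0.1, -0.2, -1.4]
opening: 0.653
grasp_force: 0.0
```

>>> {"fn": "step_arm", "kwargs": {
  "steps": [
    [0, 0, 0.005, 0, 0, 0, -0.3],
    [0, 0, 0.01, 0, 0, 0, -0.3],
    [0, 0, 0.01, 0, 0, 0, -0.3]
  ]
}}

```text
time_s: 4.3
position: [0.5176, -0.1114, 0.0742]
tcp_rot: [[-1.0, -0.016, -0.001], [-0.016, 1.0, 0.0], [0.001, 0.0, -1.0]]
force: [-0.4, -1.6, 0.3]
opening: 0.654
grasp_force: 0.0
```

```bash
python3 - <<'E'
from h import *
snap("side","s2");snap("scene","c2");s=read_state();print(s["position"],s["force"])
b=cv2.imread("pics/c2.png")[160:240,190:290];a=cv2.imread("pics/s2.png")[195:275,265:365]
f=lambda i:cv2.resize((255*(i/255.)**.5).astype(np.uint8),(400,320),interpolation=cv2.INTER_NEAREST)
cv2.imwrite("pics/m3.png",np.hstack([f(a),f(b)]))
E
```

```text
[ 0.51768314 -0.11144346  0.07444469] [ 0.19047133 -0.20697659 -0.15342962]
```

View pics/m3.png

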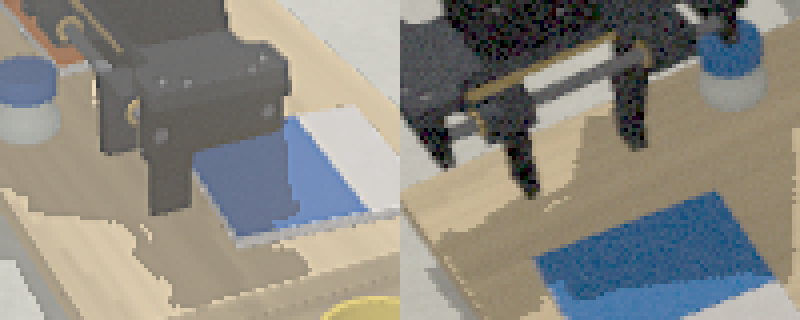

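```bash
python3 - <<'E'
from h import *
tl=(190+132/4,160+198/4)   # scene left tip
sd=(265+168/4,195+214/4)   # side same finger
for z in(.06,.066,.072,.078,.084):print(z,ray("c2",[tl],z).round(3)[0,:2],ray("s2",[sd],z).round(3)[0,:2])
for z in(.1,.11,.12,.13,.14):print(z,ray("c2",[(190+340/4,160+38/4)],z).round(3)[0,:2])
E
```

```text
0.06 [ 0.502 -0.136] [ 0.531 -0.118]
0.066 [ 0.508 -0.138] [ 0.527 -0.126]
0.072 [ 0.514 -0.14 ] [ 0.524 -0.134]
0.078 [ 0.519 -0.142] [ 0.52  -0.142]
0.084 [ 0.525 -0.144] [ 0.517 -0.15 ]
0.1 [0.489 0.009]
0.11 [0.5   0.004]
0.12 [ 0.51  -0.001]
0.13 [ 0.521 -0.007]
0.14 [ 0.531 -0.012]
```

The tips are actually near z = 0.078. I'll move slightly forward and away from the pot, then down to find the riser.

>>> {"fn": "step_arm", "kwargs": {
  "steps": [
    [-0.03, -0.015, 0, 0, 0, 0, -0.3],
    [-0.03, -0.015, 0.015, 0, 0, 0, -0.3],
    [-0.03, -0.015, 0.027, 0, 0, 0, -0.3],
    [-0.03, -0.015, 0.027, 0, 0, 0, -0.3]
  ]
}}

```text
time_s: 4.73
position: [0.5264, -0.1157, 0.0656]
tcp_rot: [[-1.0, -0.016, -0.001], [-0.016, 1.0, 0.001], [0.001, 0.001, -1.0]]
force: [-0.1, 0.6, -0.2]
opening: 0.655
grasp_force: 0.0
```

>>> {"fn": "step_arm", "kwargs": {
  "steps": [
    [0, 0, 0.004, 0, 0, 0, -0.3],
    [0, 0, 0.008, 0, 0, 0, -0.3],
    [0, 0, 0.008, 0, 0, 0, -0.3]
  ]
}}

```text
time_s: 4.98
position: [0.5265, -0.1157, 0.0638]
tcp_rot: [[-1.0, -0.016, -0.001], [-0.016, 1.0, 0.0], [0.001, 0.0, -1.0]]
force: [0.3, 0.1, -0.4]
opening: 0.652
grasp_force: 0.0
```

>>> {"fn": "step_arm", "kwargs": {
  "steps": [
    [0, 0, 0.004, 0, 0, 0, -0.3],
    [0, 0, 0.007, 0, 0, 0, -0.3],
    [0, 0, 0.007, 0, 0, 0, -0.3]
  ]
}}

```text
time_s: 5.23
position: [0.5267, -0.1158, 0.0619]
tcp_rot: [[-1.0, -0.016, -0.0], [-0.016, 1.0, 0.0], [0.0, 0.0, -1.0]]
force: [-0.5, 0.4, -0.3]
opening: 0.651
grasp_force: 0.0
```

>>> {"fn": "step_arm", "kwargs": {
  "steps": [
    [0, 0, 0.004, 0, 0, 0, -0.3],
    [0, 0, 0.007, 0, 0, 0, -0.3],
    [0, 0, 0.007, 0, 0, 0, -0.3]
  ]
}}

```text
time_s: 5.48
position: [0.5267, -0.1158, 0.0597]
tcp_rot: [[-1.0, -0.016, -0.0], [-0.016, 1.0, 0.0], [0.0, 0.0, -1.0]]
force: [-0.8, 0.2, 0.8]
opening: 0.651
grasp_force: 0.0
```

>>> {"fn": "step_arm", "kwargs": {
  "steps": [
    [0, 0, 0.004, 0, 0, 0, -0.3],
    [0, 0, 0.006, 0, 0, 0, -0.3],
    [0, 0, 0.006, 0, 0, 0, -0.3]
  ]
}}

```text
time_s: 5.73
position: [0.5267, -0.1158, 0.0579]
tcp_rot: [[-1.0, -0.016, -0.0], [-0.016, 1.0, 0.0], [0.0, 0.0, -1.0]]
force: [0.3, -0.2, -0.0]
opening: 0.649
grasp_force: 0.0
```

```bash
cat > tip.py <<'E'
from h import *
import sys
def tip(fn,win):
    g=cv2.imread(f"pics/{fn}.png").max(2);x0,x1,y0,y1=win
    return [(x,int(max([y for y in range(y0,y1) if g[y,x]<T],default=-1))) for x in range(x0,x1)]
T=45
if __name__=="__main__":
    for n in("c2","s2"): print(n,cv2.imread(f"pics/{n}.png").max(2)[205 if n=="c2" else 240:216 if n=="c2" else 254, 223 if n=="c2" else 306].tolist())
    snap("side","s3");snap("scene","c3")
    print(tip("c2",(216,228,180,222)));print(tip("c3",(216,236,180,222)));print(tip("s2",(300,316,225,262)));print(tip("s3",(300,322,225,270)))
E
python3 tip.py
```

```text
c2 [1, 18, 11, 17, 40, 88, 87, 89, 90, 89, 92]
s2 [37, 39, 38, 41, 38, 39, 39, 33, 53, 101, 107, 105, 107, 107]
[(216, 197), (217, 200), (218, 204), (219, 205), (220, 206), (221, 208), (222, 209), (223, 209), (224, 207), (225, 185), (226, 184), (227, 184)]
[(216, 204), (217, 205), (218, 208), (219, 212), (220, 214), (221, 215), (222, 216), (223, 217), (224, 217), (225, 216), (226, 194), (227, 194), (228, 193), (229, 193), (230, 192), (231, 192), (232, 192), (233, 191), (234, 191), (235, 190)]
[(300, 233), (301, 234), (302, 246), (303, 248), (304, 248), (305, 247), (306, 247), (307, 247), (308, 247), (309, 246), (310, 246), (311, 246), (312, 245), (313, 232), (314, 232), (315, 231)]
[(300, 238), (301, 238), (302, 238), (303, 237), (304, 225), (305, 240), (306, 241), (307, 254), (308, 254), (309, 254), (310, 254), (311, 253), (312, 253), (313, 253), (314, 253), (315, 252), (316, 252), (317, 243), (318, 239), (319, 239), (320, 238), (321, 238)]
```

```bash
python3 - <<'E'
from h import *
for z in(.05,.055,.06,.065,.07,.075):print(z,ray("c3",[(221,216),(224,218)],z).round(3)[:,:2].tolist(),ray("s3",[(306.7,255),(316.8,253)],z).round(3)[:,:2].tolist())
print(read_state()["position"])
E
```

```text
0.05 [[0.508, -0.146], [0.518, -0.143]] [[0.526, -0.128], [0.55, -0.13]]
0.055 [[0.513, -0.148], [0.522, -0.145]] [[0.523, -0.134], [0.547, -0.136]]
0.06 [[0.518, -0.149], [0.527, -0.146]] [[0.52, -0.14], [0.544, -0.142]]
0.065 [[0.523, -0.151], [0.532, -0.148]] [[0.517, -0.147], [0.541, -0.149]]
0.07 [[0.527, -0.152], [0.537, -0.15]] [[0.515, -0.153], [0.537, -0.155]]
0.075 [[0.532, -0.154], [0.541, -0.151]] [[0.512, -0.159], [0.534, -0.161]]
[ 0.52679543 -0.11582534  0.05800657]
```

No contact yet, and the images put the tips near z = 0.068. I'll keep stepping down until they touch.

>>> {"fn": "step_arm", "kwargs": {
  "steps": [
    [0, 0, 0.004, 0, 0, 0, -0.3],
    [0, 0, 0.007, 0, 0, 0, -0.3],
    [0, 0, 0.007, 0, 0, 0, -0.3]
  ]
}}

```text
time_s: 6.08
position: [0.5267, -0.1158, 0.0558]
tcp_rot: [[-1.0, -0.016, -0.0], [-0.016, 1.0, 0.0], [0.0, 0.0, -1.0]]
force: [0.2, -0.2, 0.3]
opening: 0.651
grasp_force: 0.0
```

>>> {"fn": "step_arm", "kwargs": {
  "steps": [
    [0, 0, 0.004, 0, 0, 0, -0.3],
    [0, 0, 0.006, 0, 0, 0, -0.3],
    [0, 0, 0.006, 0, 0, 0, -0.3]
  ]
}}

```text
time_s: 6.33
position: [0.5267, -0.1158, 0.054]
tcp_rot: [[-1.0, -0.016, -0.0], [-0.016, 1.0, 0.0], [0.0, 0.0, -1.0]]
force: [0.2, -0.6, 0.3]
opening: 0.65
grasp_force: 0.0
```

>>> {"fn": "step_arm", "kwargs": {
  "steps": [
    [0, 0, 0.004, 0, 0, 0, -0.3],
    [0, 0, 0.006, 0, 0, 0, -0.3],
    [0, 0, 0.006, 0, 0, 0, -0.3]
  ]
}}

```text
time_s: 6.58
position: [0.5267, -0.1158, 0.0522]
tcp_rot: [[-1.0, -0.016, -0.0], [-0.016, 1.0, 0.0], [0.0, 0.0, -1.0]]
force: [-0.0, -0.7, -0.1]
opening: 0.65
grasp_force: 0.0
```

>>> {"fn": "step_arm", "kwargs": {
  "steps": [
    [0, 0, 0.004, 0, 0, 0, -0.3],
    [0, 0, 0.006, 0, 0, 0, -0.3],
    [0, 0, 0.006, 0, 0, 0, -0.3]
  ]
}}

```text
time_s: 6.83
position: [0.5267, -0.1158, 0.0504]
tcp_rot: [[-1.0, -0.016, -0.0], [-0.016, 1.0, 0.0], [0.0, 0.0, -1.0]]
force: [-0.7, -0.2, -0.1]
opening: 0.648
grasp_force: 0.0
```

```bash
python3 - <<'E'
from h import *
from tip import tip
snap("side","s4");snap("scene","c4");s=read_state();print(s["position"],s["force"],s["joint_positions"])
print(tip("c4",(216,236,180,228)),tip("s4",(300,322,225,270)))
b=cv2.imread("pics/c4.png")[150:250,190:290];a=cv2.imread("pics/s4.png")[185:285,265:365]
f=lambda i:cv2.resize((255*(i/255.)**.5).astype(np.uint8),(400,400),interpolation=cv2.INTER_NEAREST)
cv2.imwrite("pics/m4.png",np.hstack([f(a),f(b)]))
E
```

```text
[ 0.52682523 -0.11581914  0.05051637] [-0.1173581   0.20212637 -0.80932106] [-2.42736467e+01  3.77312167e+01  1.01704621e+02 -1.27172174e-03
  4.05662666e+01 -1.15177831e+02]
[(216, 206), (217, 207), (218, 208), (219, 214), (220, 215), (221, 217), (222, 218), (223, 219), (224, 220), (225, 219), (226, 219), (227, 197), (228, 196), (229, 196), (230, 195), (231, 195), (232, 194), (233, 194), (234, 194), (235, 193)] [(300, 241), (301, 241), (302, 240), (303, 240), (304, 229), (305, 241), (306, 244), (307, 257), (308, 257), (309, 257), (310, 256), (311, 256), (312, 256), (313, 256), (314, 255), (315, 255), (316, 255), (317, 243), (318, 242), (319, 242), (320, 242), (321, 241)]
```

View pics/m4.png

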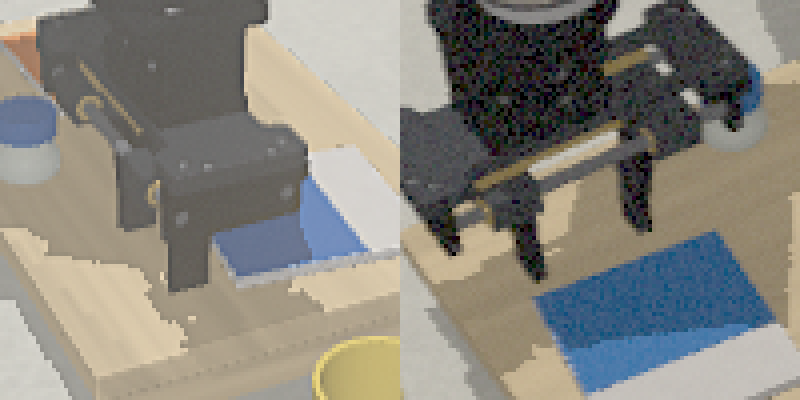

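The pictures show the finger ends about 4 mm above the riser and close behind the panel. The right gripper end is close to the pot cap. I'll shift forward and away from the pot before the last lowering.

>>> {"fn": "step_arm", "kwargs": {
  "steps": [
    [-0.015, -0.013, 0, 0, 0, 0, -0.3],
    [-0.028, -0.013, 0, 0, 0, 0, -0.3],
    [-0.028, -0.013, 0.004, 0, 0, 0, -0.3],
    [-0.028, -0.013, 0.006, 0, 0, 0, -0.3],
    [-0.028, -0.013, 0.006, 0, 0, 0, -0.3]
  ]
}}

```text
time_s: 7.35
position: [0.536, -0.1199, 0.049]
tcp_rot: [[-1.0, -0.016, 0.001], [-0.016, 1.0, -0.001], [-0.001, -0.001, -1.0]]
force: [0.9, 0.4, 2.2]
opening: 0.652
grasp_force: 0.7
```

>>> {"fn": "step_arm", "kwargs": {
  "steps": [
    [0, 0, 0.004, 0, 0, 0, -0.3],
    [0, 0, 0.006, 0, 0, 0, -0.3],
    [0, 0, 0.006, 0, 0, 0, -0.3]
  ]
}}

```text
time_s: 7.6
position: [0.536, -0.1199, 0.0489]
tcp_rot: [[-1.0, -0.016, 0.002], [-0.016, 1.0, -0.001], [-0.002, -0.001, -1.0]]
force: [-1.4, 0.1, 14.0]
opening: 0.654
grasp_force: 6.7
```

```bash
python3 - <<'E'
from h import *
from tip import tip
s=read_state();print(s["force"],s["moment"])
snap("side","s5");snap("scene","c5")
print(tip("c5",(216,232,180,228)),tip("s5",(302,326,225,270)))
d=cv2.absdiff(cv2.imread("pics/c5.png"),cv2.imread("pics/c4.png")).max(2)
print("panel change",(d[212:262,232:292]>40).sum(), "pot cap blue px:", end=" ")
for n in("scene0","c4","c5"):
    a=cv2.imread(f"pics/{n}.png")[160:195,260:285].astype(int);m=(a[:,:,0]>a[:,:,2]+35);y,x=np.nonzero(m);print(n,m.sum(),y.mean().round(1),x.mean().round(1))
E
```

```text
[-1.41077939  0.0754503  14.01198772] [ 0.25788589  0.30130505 -0.01404841]
[(216, 210), (217, 210), (218, 212), (219, 217), (220, 219), (221, 220), (222, 222), (223, 223), (224, 223), (225, 223), (226, 222), (227, 201), (228, 200), (229, 200), (230, 199), (231, 199)] [(302, 242), (303, 242), (304, 241), (305, 241), (306, 241), (307, 241), (308, 230), (309, 229), (310, 242), (311, 245), (312, 258), (313, 258), (314, 257), (315, 257), (316, 257), (317, 256), (318, 256), (319, 256), (320, 256), (321, 255), (322, 244), (323, 243), (324, 242), (325, 242)]
panel change 166 pot cap blue px: scene0 191 11.4 12.0
c4 30 12.4 17.7
c5 21 9.6 17.9
```

The contact is the fingertips on the riser, at TCP z ≈ 0.049. I'll raise 2–3 mm above it and make the first part of the push, stopping about 17 mm short.

>>> {"fn": "step_arm", "kwargs": {
  "steps": [
    [0, 0, -0.008, 0, 0, 0, -0.3],
    [0, 0, -0.015, 0, 0, 0, -0.3],
    [-0.03, 0, -0.015, 0, 0, 0, -0.3],
    [-0.05, 0, -0.015, 0, 0, 0, -0.3],
    [-0.07, 0, -0.015, 0, 0, 0, -0.3],
    [-0.09, 0, -0.015, 0, 0, 0, -0.3],
    [-0.1, 0, -0.015, 0, 0, 0, -0.3],
    [-0.1, 0, -0.015, 0, 0, 0, -0.3]
  ]
}}

```text
time_s: 8.37
position: [0.5664, -0.1192, 0.0512]
tcp_rot: [[-1.0, -0.016, 0.001], [-0.016, 1.0, -0.0], [-0.001, -0.0, -1.0]]
force: [0.4, 0.2, 0.3]
opening: 0.651
grasp_force: 0.0
```

>>> {"fn": "step_arm", "kwargs": {
  "steps": [
    [-0.02, 0, 0, 0, 0, 0, -0.3],
    [-0.04, 0, 0, 0, 0, 0, -0.3],
    [-0.06, 0, 0, 0, 0, 0, -0.3],
    [-0.08, 0, 0, 0, 0, 0, -0.3],
    [-0.1, 0, 0, 0, 0, 0, -0.3],
    [-0.12, 0, 0, 0, 0, 0, -0.3],
    [-0.13, 0, 0, 0, 0, 0, -0.3],
    [-0.13, 0, 0, 0, 0, 0, -0.3]
  ]
}}

```text
time_s: 9.03
position: [0.6054, -0.1186, 0.0515]
tcp_rot: [[-1.0, -0.016, 0.001], [-0.016, 1.0, -0.0], [-0.001, -0.0, -1.0]]
force: [0.6, 0.2, 0.5]
opening: 0.648
grasp_force: 0.0
```

```bash
python3 - <<'E'
from h import *
snap("side","s6");snap("scene","c6");s=read_state();print(s["position"],s["force"])
b=cv2.imread("pics/c6.png")[190:290,190:310];a=cv2.imread("pics/s6.png")[190:290,290:410]
f=lambda i:cv2.resize((255*(i/255.)**.6).astype(np.uint8),(720,600),interpolation=cv2.INTER_CUBIC)
b=f(b);cv2.imwrite("pics/m6.png",b)
# corners via edges: print colour masks
for n in("c6","s6"):
    im=cv2.imread(f"pics/{n}.png").astype(int);h=cv2.cvtColor(im.astype(np.uint8),cv2.COLOR_BGR2HSV)
    m=((h[...,1]<40)&(h[...,2]>70)).astype(np.uint8)
    roi=np.zeros_like(m); x0,x1,y0,y1=(225,310,215,290) if n=="c6" else (320,400,200,275); roi[y0:y1,x0:x1]=1
    k,l,st,ce=cv2.connectedComponentsWithStats(m*roi); print(n,st[1:][st[1:,4]>60].tolist())
E
```

```text
[ 0.60435416 -0.11846098  0.05142227] [-0.17977956 -0.10990016 -0.19204177]
c6 [[255, 245, 55, 45, 1761], [225, 263, 20, 27, 274]]
s6 [[349, 200, 51, 75, 1684]]
```

```bash
cat > meas.py <<'E'
from h import *
# metric top view on plane z in world axes rotated by TH about O; columns=along x(mm), rows=along y(mm)
TH=.017; O=np.array([.5822,.0027])
ex=np.array([np.cos(TH),np.sin(TH)]);ey=np.array([-np.sin(TH),np.cos(TH)])
def rect(fn,z,xs,ys):
    im=cv2.imread(f"pics/{fn}.png");X,Y=np.meshgrid(xs,ys)
    P=np.c_[O+X.ravel()[:,None]*ex+Y.ravel()[:,None]*ey,np.full(X.size,z)]
    p=proj(fn,P).reshape(*X.shape,2).astype(np.float32)
    return cv2.remap(im,p[...,0],p[...,1],cv2.INTER_LINEAR).astype(float)
xs=np.arange(.0,.2,.0005)
def cross(v,sign,lo,hi):   # strongest step of the given sign in xs range (smoothed), mm
    g=np.gradient(cv2.GaussianBlur(v.reshape(1,-1),(0,0),3).ravel())*sign
    g[(xs<lo)|(xs>hi)]=-1; i=int(g.argmax()); w=np.clip(g[i-6:i+7],0,None); return 1000*(w*xs[i-6:i+7]).sum()/w.sum(), g[i]
def edge(fn,ys,lo=.11,hi=.145):
    r=rect(fn,.06,xs,ys); return [cross(q[:,0]-q[:,2],1,lo,hi) for q in r]   # wood (yellow) -> neutral
def paint(fn,ys,lo,hi):
    r=rect(fn,.068,xs,ys); return [cross(q[:,2]-q[:,0],1,lo,hi) for q in r]   # blue -> white
def line(ys,v):
    v=np.array(v)[:,0];k=np.polyfit(ys*1000,v,1);k=np.polyfit(ys[abs(v-np.polyval(k,ys*1e3))<2]*1e3,v[abs(v-np.polyval(k,ys*1e3))<2],1)
    return "at y=-115: %.1f slope %.2fdeg rms %.2f"%(np.polyval(k,-115),np.degrees(np.arctan(k[0])),np.std(v-np.polyval(k,ys*1e3)))
E
python3 - <<'E'
from meas import *
ye=np.r_[np.arange(-.195,-.18,.003),np.arange(-.04,.18,.01)]
yp=np.arange(-.165,-.07,.005)
for fn in("scene0","c6","side0","s6"):
    lo,hi=(.03,.08) if "0" in fn else (.085,.135)
    e=edge(fn,ye);p=paint(fn,yp,lo,hi)
    print(fn,"edge",line(ye,e),"paint",line(yp,p)); print(np.array(e)[:,0].round(1),np.array(p)[:,0].round(1))
E
```

```text
scene0 edge at y=-115: 126.4 slope -0.27deg rms 5.16 paint at y=-115: 48.7 slope 6.18deg rms 0.21
[126.6 126.7 126.9 127.  126.5 126.6 126.9 126.9 127.  137.7 138.  127.1
 127.1 138.1 138.1 127.  137.9 138.2 126.9 137.6 137.7 126.5 126.9 127.
 126.8 126.8 126.3 126.9] [43.4 43.9 44.1 44.9 45.1 46.4 46.6 47.4 47.9 48.1 48.6 49.2 49.9 50.5
 51.3 51.4 52.  52.4 52.9]Traceback (most recent call last):
  File "<stdin>", line 7, in <module>
  File "meas.py", line 19, in line
    v=np.array(v)[:,0];k=np.polyfit(ys*1000,v,1);k=np.polyfit(ys[abs(v-np.polyval(k,ys*1e3))<2]*1e3,v[abs(v-np.polyval(k,ys*1e3))<2],1)
                                                   ~~~~~~~~~~^^^^^^^^^^^^^^^^^^^^^^^^^^^^^^^^^^^^^^^^^^^^^^^^^^^^^^^^^^^^^^^^^^^^^^^^^^
    raise TypeError("expected non-empty vector for x")
TypeError: expected non-empty vector for x
```

```bash
cat >> meas.py <<'E'
def line(ys,v):
    v=np.array(v)[:,0];m=abs(v-np.median(v))<6
    for _ in range(4):
        k=np.polyfit(ys[m]*1e3,v[m],1);r=v-np.polyval(k,ys*1e3);m=abs(r)<max(1,2*np.std(r[m]))
    return "at y=-115: %.1f slope %.2fdeg rms %.2f n %d"%(np.polyval(k,-115),np.degrees(np.arctan(k[0])),np.std(r[m]),m.sum())
ye=np.r_[np.arange(-.195,-.18,.003),np.arange(-.04,.18,.01)]
def report(fn,lo,hi,yp=np.arange(-.165,-.065,.004)):
    e=edge(fn,ye,.118,.14 if fn[0]=="s" and fn[1]!="c" else .133);p=paint(fn,yp,lo,hi)
    print(fn,"edge",line(ye,e),"| paint",line(yp,p)); print(np.array(e)[:,0].round(0).tolist(),np.array(p)[:,0].round(1).tolist())
E
python3 - <<'E'
from meas import *
for fn in("scene0","side0","c6","s6"):
    report(fn,*((.03,.08) if "0" in fn else (.085,.135)))
E
```

```text
scene0 edge at y=-115: 126.8 slope 0.01deg rms 0.19 n 28 | paint at y=-115: 48.7 slope 6.08deg rms 0.23 n 25
[127.0, 127.0, 127.0, 127.0, 126.0, 127.0, 127.0, 127.0, 127.0, 127.0, 127.0, 127.0, 127.0, 127.0, 127.0, 127.0, 127.0, 127.0, 127.0, 127.0, 127.0, 126.0, 127.0, 127.0, 127.0, 127.0, 126.0, 127.0] [43.4, 43.6, 44.1, 44.4, 45.0, 45.1, 46.4, 46.5, 46.5, 47.5, 47.9, 48.0, 48.8, 49.0, 49.5, 49.9, 50.4, 50.6, 51.0, 51.1, 52.0, 52.0, 52.6, 53.5, 53.4]
side0 edge at y=-115: 126.8 slope 0.03deg rms 0.27 n 28 | paint at y=-115: 50.6 slope 6.15deg rms 0.30 n 25
[127.0, 127.0, 127.0, 127.0, 127.0, 127.0, 127.0, 127.0, 127.0, 127.0, 127.0, 127.0, 127.0, 127.0, 127.0, 127.0, 126.0, 127.0, 127.0, 127.0, 127.0, 127.0, 127.0, 127.0, 127.0, 127.0, 127.0, 127.0] [45.1, 45.4, 46.4, 46.9, 47.1, 47.2, 47.6, 48.3, 48.6, 49.4, 49.3, 49.8, 50.5, 51.4, 51.5, 51.6, 51.4, 52.4, 53.0, 53.5, 53.8, 54.0, 54.5, 55.0, 56.4]
c6 edge at y=-115: 126.8 slope -0.01deg rms 0.22 n 28 | paint at y=-115: 109.2 slope 0.18deg rms 0.26 n 24
[127.0, 126.0, 127.0, 127.0, 127.0, 127.0, 127.0, 127.0, 127.0, 127.0, 127.0, 127.0, 127.0, 127.0, 127.0, 127.0, 127.0, 127.0, 127.0, 127.0, 126.0, 126.0, 127.0, 127.0, 127.0, 127.0, 126.0, 126.0] [100.4, 108.9, 109.0, 109.1, 109.2, 109.2, 109.1, 109.0, 109.1, 109.5, 109.7, 109.6, 109.6, 109.2, 109.5, 108.7, 108.7, 108.9, 109.1, 109.5, 109.5, 109.4, 109.4, 109.4, 109.5]
s6 edge at y=-115: 128.6 slope 0.89deg rms 1.85 n 16 | paint at y=-115: 109.0 slope -2.61deg rms 0.64 n 12
[127.0, 127.0, 127.0, 127.0, 127.0, 127.0, 139.0, 134.0, 139.0, 124.0, 129.0, 134.0, 124.0, 132.0, 134.0, 132.0, 123.0, 140.0, 131.0, 139.0, 128.0, 132.0, 122.0, 137.0, 119.0, 121.0, 136.0, 128.0] [110.3, 110.4, 110.8, 111.2, 110.2, 110.5, 110.9, 109.7, 110.3, 110.9, 111.9, 104.7, 125.6, 128.4, 130.1, 132.7, 132.4, 134.2, 96.1, 111.4, 106.8, 107.3, 124.2, 123.7, 119.1]
```

Both views put the riser edge at 126.8 mm and the paint line at about 109.9 mm, square to within 0.2°. There are about 17 mm left to push. I'll go most of the way slowly and re-measure.

>>> {"fn": "step_arm", "kwargs": {
  "steps": [
    [-0.01, 0, 0, 0, 0, 0, -0.3],
    [-0.02, 0, 0, 0, 0, 0, -0.3],
    [-0.03, 0, 0, 0, 0, 0, -0.3],
    [-0.038, 0, 0, 0, 0, 0, -0.3],
    [-0.043, 0, 0, 0, 0, 0, -0.3],
    [-0.047, 0, 0, 0, 0, 0, -0.3],
    [-0.047, 0, 0, 0, 0, 0, -0.3]
  ]
}}

```text
time_s: 9.72
position: [0.6187, -0.1183, 0.0515]
tcp_rot: [[-1.0, -0.016, 0.0], [-0.016, 1.0, -0.0], [-0.0, -0.0, -1.0]]
force: [0.2, 0.1, -0.3]
opening: 0.65
grasp_force: 0.0
```

```bash
python3 - <<'E'
from meas import *
snap("side","s7");snap("scene","c7");print(read_state()["position"])
report("c7",.105,.14);report("s7",.105,.14,np.arange(-.165,-.12,.002))
E
```

```text
[ 0.61851708 -0.11830228  0.05146843]
c7 edge at y=-115: 126.8 slope -0.02deg rms 0.19 n 28 | paint at y=-115: 122.1 slope 0.07deg rms 0.28 n 25
[127.0, 126.0, 127.0, 127.0, 127.0, 127.0, 127.0, 127.0, 127.0, 127.0, 127.0, 127.0, 127.0, 127.0, 127.0, 127.0, 127.0, 127.0, 127.0, 126.0, 127.0, 127.0, 127.0, 127.0, 127.0, 127.0, 126.0, 127.0] [121.6, 122.1, 122.0, 122.0, 122.0, 122.0, 122.0, 122.0, 121.5, 122.1, 122.6, 122.8, 122.5, 122.5, 122.2, 122.1, 122.1, 122.4, 121.7, 121.9, 122.1, 122.1, 122.0, 122.0, 122.1]
s7 edge at y=-115: 127.9 slope 0.90deg rms 0.83 n 13 | paint at y=-115: 123.8 slope 0.68deg rms 0.40 n 20
[127.0, 127.0, 127.0, 127.0, 127.0, 127.0, 129.0, 119.0, 129.0, 119.0, 134.0, 135.0, 135.0, 137.0, 132.0, 129.0, 122.0, 140.0, 124.0, 139.0, 134.0, 119.0, 130.0, 133.0, 132.0, 128.0, 139.0, 139.0] [122.9, 123.3, 123.6, 123.9, 123.6, 123.1, 123.4, 123.5, 123.4, 122.6, 122.9, 123.3, 123.1, 123.4, 123.4, 123.3, 123.1, 123.5, 124.0, 124.6, 125.0, 125.9, 106.0]
```

About 4 mm is left. I'll push it slowly, then back off and measure without the arm in the way.

>>> {"fn": "step_arm", "kwargs": {
  "steps": [
    [-0.004, 0, 0, 0, 0, 0, -0.3],
    [-0.008, 0, 0, 0, 0, 0, -0.3],
    [-0.011, 0, 0, 0, 0, 0, -0.3],
    [-0.013, 0, 0, 0, 0, 0, -0.3],
    [-0.013, 0, 0, 0, 0, 0, -0.3],
    [-0.013, 0, 0, 0, 0, 0, -0.3]
  ]
}}

```text
time_s: 10.32
position: [0.6224, -0.1182, 0.0514]
tcp_rot: [[-1.0, -0.016, 0.0], [-0.016, 1.0, -0.0], [-0.0, -0.0, -1.0]]
force: [-0.5, 0.1, -0.2]
opening: 0.653
grasp_force: 0.0
```

>>> {"fn": "step_arm", "kwargs": {
  "steps": [
    [0.03, 0, 0, 0, 0, 0, -0.3],
    [0.06, 0, 0, 0, 0, 0, -0.3],
    [0.1, 0, 0, 0, 0, 0, -0.3],
    [0.1, 0, -0.1, 0, 0, 0, -0.3],
    [0.1, 0, -0.3, 0, 0, 0, -0.3],
    [0.1, 0, -0.6, 0, 0, 0, -0.3],
    [0.1, 0, -0.6, 0, 0, 0, -0.3],
    [0.1, 0, -0.6, 0, 0, 0, -0.3]
  ]
}}

```text
time_s: 10.98
position: [0.5927, -0.1192, 0.236]
tcp_rot: [[-1.0, -0.016, 0.005], [-0.016, 1.0, -0.002], [-0.005, -0.002, -1.0]]
force: [0.3, 0.5, 0.2]
opening: 0.65
grasp_force: 0.0
```

>>> {"fn": "step_arm", "kwargs": {
  "steps": [
    [0, 0.5, -0.2, 0, 0, 0, -0.3],
    [0.1, 0.9, -0.2, 0, 0, 0, -0.3],
    [0.3, 0.9, -0.2, 0, 0, 0, -0.3],
    [0.3, 0.9, -0.2, 0, 0, 0, -0.3],
    [0.3, 0.9, -0.2, 0, 0, 0, -0.3],
    [0.3, 0.9, -0.2, 0, 0, 0, -0.3],
    [0.3, 0.9, -0.2, 0, 0, 0, -0.3],
    [0.3, 0.9, -0.2, 0, 0, 0, -0.3]
  ]
}}

```text
time_s: 11.65
position: [0.4934, 0.155, 0.2925]
tcp_rot: [[-1.0, -0.021, -0.001], [-0.021, 1.0, 0.003], [0.001, 0.003, -1.0]]
force: [0.9, -0.9, -0.7]
opening: 0.651
grasp_force: 0.0
```

```bash
python3 - <<'E'
from meas import *
snap("side","s8");snap("scene","c8");print(read_state()["position"])
report("c8",.11,.14);report("s8",.11,.14)
b=cv2.imread("pics/c8.png")[140:300,180:400];a=cv2.imread("pics/s8.png")[160:320,230:450]
f=lambda i:cv2.resize(cv2.convertScaleAbs(i,alpha=1.3),(400,291),interpolation=cv2.INTER_CUBIC)
cv2.imwrite("pics/m8.png",np.hstack([f(a),f(b)]))
E
```

```text
[0.49630967 0.15106595 0.2917637 ]
c8 edge at y=-115: 126.9 slope -0.02deg rms 0.27 n 28 | paint at y=-115: 125.8 slope 0.08deg rms 0.27 n 24
[127.0, 126.0, 127.0, 127.0, 127.0, 127.0, 127.0, 127.0, 127.0, 127.0, 127.0, 127.0, 127.0, 127.0, 127.0, 127.0, 127.0, 127.0, 127.0, 126.0, 127.0, 127.0, 127.0, 127.0, 127.0, 127.0, 126.0, 127.0] [123.5, 125.6, 125.6, 125.4, 125.5, 125.6, 125.9, 126.1, 126.0, 126.1, 126.0, 125.6, 126.0, 125.5, 125.4, 125.5, 126.0, 126.3, 126.1, 126.1, 125.5, 125.9, 126.0, 125.4, 125.6]
s8 edge at y=-115: 126.8 slope 0.03deg rms 0.26 n 28 | paint at y=-115: 127.3 slope 0.13deg rms 0.33 n 25
[127.0, 127.0, 127.0, 127.0, 127.0, 127.0, 127.0, 127.0, 127.0, 127.0, 127.0, 127.0, 127.0, 127.0, 127.0, 127.0, 126.0, 127.0, 127.0, 127.0, 127.0, 127.0, 127.0, 127.0, 127.0, 127.0, 127.0, 127.0] [127.1, 127.1, 127.5, 126.6, 127.4, 127.0, 127.4, 127.8, 127.0, 127.4, 127.1, 126.9, 127.3, 127.0, 127.2, 127.5, 127.9, 127.1, 127.8, 126.7, 127.3, 126.9, 127.0, 127.5, 127.9]
```

View pics/m8.png

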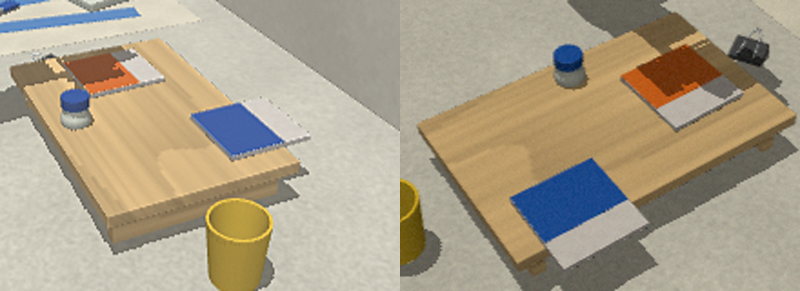

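The last picture shows the white margin overhanging the riser's edge, with the orange panel, pot, cup and clip where they were. The paint line is within about 0.3 mm of the edge (average of both views) and square to about 0.1°. The arm is clear, so I'm handing in.

```bash
python3 -c "
from rig import *
print(hand_in())"
```

```text
the job is handed in; nothing more can be done
None
```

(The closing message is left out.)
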